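# Burnish the copper beads by stirring

### The job

Burnish the copper beads: take the stirring stick off its rest and stand it foot down in the holder cup, let go, then take it again from above by its blue top end. Holding it upright with its foot close to the pot's floor, stir the beads round the pot for at least two wide full turns, so that they are well shifted about. Then stand the stick back in the holder cup, foot down, and let go; keep every bead in the pot, leave the pot standing about where it is, and do not disturb the hammer, mug, jar and bowl.

Things in the scene. Friction and masses are not known exactly. Their poses are not given: they have to be found in the camera images.
- stick: wooden stirring stick 200 mm long, about 60 g: pale round shaft 16 mm thick, black foot 22 mm thick and 20 mm long at one end, blue band at the other (top) end. Origin on its axis at mid-length; its x axis points from the foot to the blue top. At the start it lies level on the rest, axis 60 mm above the table, foot on the robot's side, free to lift
- stick_foot (a point): centre of the end face of the stick's black foot, 100 mm from the stick's origin
- stick_top (a point): centre of the end face of the stick's blue top end, 100 mm from the stick's origin on the other side
- rest: fixed wooden rest: plank 150 x 70 x 12 mm, two posts 110 mm apart along its x (14 mm thick, 50 mm wide, 52 mm high plus 10 mm prongs either side of a 20 mm slot). The stick lies in the slots along the rest's x, 96 mm of it free between the posts. Origin under its centre on the table
- cup: holder cup: copper, outer diameter 51 mm, inner 44 mm, on a wooden disc 100 mm across and 12 mm thick, screwed to the bench (it cannot move). Mouth 86 mm above the table, inner floor 17 mm above the table (69 mm deep). Origin under its centre on the table, z up. A stick left in it leans by up to about 20 degrees
- cup_floor (a point): centre of the holder cup's inner floor, on the cup's axis, 17 mm above the table
- pot: round copper pot, loose on the table, 1.4 kg, with two brass ears (at its own +x and -x, 99 mm from the axis, 58 mm up). Rim outer diameter 152 mm; inside 140 mm wide at the floor, 144 at the rim; 72 mm high, floor 5 mm thick. Origin under its centre, z up. Eight loose beads lie in it in one layer, in a ring 37 to 54 mm from its axis, the middle clear
- pot_floor (a point): centre of the pot's inner floor, 5 mm above its underside. A stir with the stick's foot 46 mm from the pot's axis drives the beads round (foot then clears the wall by 13 mm)
- copper1: drum-shaped copper bead in the pot, 21 mm across, 16 mm high, 30 g, polished and slippery, with a black bore drawn on its flat faces (solid to the touch); origin at its centre, its own z along its bore, upright at the start (it may tip over in stirring)
- copper2: drum-shaped copper bead in the pot, 21 mm across, 16 mm high, 30 g, polished and slippery, with a black bore drawn on its flat faces (solid to the touch); origin at its centre, its own z along its bore, upright at the start (it may tip over in stirring)
- copper3: drum-shaped copper bead in the pot, 21 mm across, 16 mm high, 30 g, polished and slippery, with a black bore drawn on its flat faces (solid to the touch); origin at its centre, its own z along its bore, upright at the start (it may tip over in stirring)
- copper4: drum-shaped copper bead in the pot, 21 mm across, 16 mm high, 30 g, polished and slippery, with a black bore drawn on its flat faces (solid to the touch); origin at its centre, its own z along its bore, upright at the start (it may tip over in stirring)
- steel1: drum-shaped dark steel bead in the pot, 21 mm across, 16 mm high, 30 g, polished and slippery, with a black bore drawn on its flat faces (solid to the touch); origin at its centre, its own z along its bore, upright at the start (it may tip over in stirring)
- steel2: drum-shaped dark steel bead in the pot, 21 mm across, 16 mm high, 30 g, polished and slippery, with a black bore drawn on its flat faces (solid to the touch); origin at its centre, its own z along its bore, upright at the start (it may tip over in stirring)
- steel3: drum-shaped dark steel bead in the pot, 21 mm across, 16 mm high, 30 g, polished and slippery, with a black bore drawn on its flat faces (solid to the touch); origin at its centre, its own z along its bore, upright at the start (it may tip over in stirring)
- steel4: drum-shaped dark steel bead in the pot, 21 mm across, 16 mm high, 30 g, polished and slippery, with a black bore drawn on its flat faces (solid to the touch); origin at its centre, its own z along its bore, upright at the start (it may tip over in stirring)
- hammer: bystander: hammer lying on the bench beyond the work, about 250 mm long; leave alone
- coffee_cup: bystander: copper mug 66 mm across, 70 mm high, beyond the work; leave alone
- jar: bystander: amber jar 60 mm across, 80 mm high, beyond the work; leave alone
- dish: bystander: brass bowl 100 mm across, 30 mm high, on the robot's side of the work; leave alone

How it is judged:
By the outcome, as a careful person would: the job done as asked, in the order asked, and still so for the second after the job is handed in, with the robot touching nothing.
It also fails if it takes over 72 s, if anything falls off the work surface, if the arm or the gripper's body presses on something with over 40 N, if the wrist force passes 120 N, or if a joint passes its speed limit or range.

### The arm

A 7-joint arm with a two-finger parallel gripper is mounted at the origin on the work surface. World frame = base frame: x ahead of the robot, y to its left, z up, the work surface at z = 0. Lengths are in m, angles in rad, forces in N, time in s.
With the tool pointing down it reaches from about 0.4 to 0.85 m from the base axis. Payload 10.4 kg.
Tool frame: the origin (TCP) lies at the very end of the fingers, on their centre line; the grasp point (between the pads) lies 19 mm behind it; z points along the fingers, y is the line along which they close (so a half turn about z gives the same grasp; the last joint's range is limited). The gripper opens to 87 mm and grips with 3 to 60 N. Pads are 19 mm wide; open, the fingers measure 117 mm over their backs; the gripper's body (75 mm by 190 mm) begins 51 mm behind the grasp point.
Start: joints at [1.219, 0.332, -0.065, 1.46, 0.022, 1.35, -0.088], TCP at [0.202, -0.592, 0.223] pointing down, gripper open.
Joint ranges: [-2.6, 2.6], [-0.5, 2.12], [-1.47, 1.34], [0.16, 2.42], [-1.27, 4.41], [0.06, 2.06], [-2.6, 2.6]. Speed limits (rad/s): [2.22, 2.22, 2.79, 2.79, 3.14, 3.14, 3.14].

### API

Orientations are given as a unit quaternion [x, y, z, w].
In Python, from bench import * gives the robot as it stands.
- The arm moves only by the tool carry_out, never from a script. Its argument "deltas" is a list of rows, each an object with "hand": the finger opening in mm, from 0 to 87; "dp": the shift along the tool's x, y, z each as a share of 250 mm, from -1 to 1, a list of three; "spin": the turn about the tool's z as a share of pi rad, from -1 to 1. In form: [{"hand": hand, "dp": [dx, dy, dz], "spin": spin}, ...]. A call has 1 to 20 rows; each row is the pose to reach, as a shift and turn from the pose commanded when the call began, along the tool's axes at that moment, turning the shorter way round; what a row does not reach only later rows make up. A row lasts 1/10 s, in which the tool goes at most 50 mm and 8.59 degrees, less where a joint would pass 70% of its speed; a pose out of reach is approached as far as the arm can. A call with a number of a shift or a turn outside -1 to 1 is refused whole. A call with a gripper value outside its range is refused whole. The fingers move at their own pace and stop on an object; "force" is the grip in N (left out, the last holds). Time passes only in rows, so rows that repeat a pose let the fingers close. It gives the time, the measured TCP pose, the force, the opening and the grip force at its end, in the units of the state.
- read_state(): the state, without advancing time (a new reading comes with each control period).
- camera(name): name is "scene" or "side" or "wrist"; returns the picture (420x560x3 uint8, red, green, blue); there is no depth.
- get_calibration(name): a dict with "fx", "fy", "cx", "cy" (pixels), "R" (3x3) and "t" (3): a world point X has camera coordinates R X + t; the wrist camera has in their place "mount" (4x4, takes a point from camera to tool coordinates, whose origin is the TCP and whose axes are the flange's). Camera axes: x right, y down, z forward; pixel columns grow to the right and rows downward; lengths in m; the calibration is good to about 2 mm. A picture is of the moment at which its call begins: read the wrist's pose just before it. get_calibration takes no time and is no camera call.
- close_job(): hands the job in; it is judged then, once.
The state is a dict: "time": time; "joint_positions": joint angles; "joint_vel": joint speeds; "joint_torque": joint torques, N m; "ee_pos": TCP position; "eef_rot": TCP orientation; "ft_force": force on the tool from outside, world axes, zero at the start; "torque": the same for the moment, N m; "width": finger opening in m; "grip_force": force on a finger pad.
Only numpy, scipy, OpenCV 4.12 (cv2) and the standard library are available. Lean on these libraries where they do the work, as an engineer would, in place of code of your own. Each camera call takes 0.05 s, during which the arm holds its last target. There are 200 camera calls.

## Working session

There is one attempt and no reset: what is moved stays moved. The work goes in short steps, Python scripts to look and compute and a tool call to move; the robot and the scene stay as the last step left them, time stands still between calls to the robot, and variables do not carry over. Pictures are saved under pics/ and viewed, at most 10 in all, crops included, and the job is handed in when it is done.

Besides the shell and the picture viewer there is one more tool, called in YAML: its name, and indented under it one key for each argument. carry_out: Moves the arm, as the interface text tells. Its arguments: {"type":"object","properties":{"deltas":{"type":"array","items":{"type":"object","properties":{"hand":{"type":"number"},"dp":{"type":"array","items":{"type":"number","minimum":-1,"maximum":1}},"spin":{"type":"number","minimum":-1,"maximum":1}}}},"force":{"type":"number"}},"required":["deltas"]}

```bash
ls; mkdir -p pics; cat > h.py <<'E'
from bench import *
import numpy as np, cv2
from scipy.spatial.transform import Rotation as Ro
def cam(name):
    s=read_state(); im=np.array(camera(name)); c=get_calibration(name)
    if name=="wrist":
        M=np.array(c["mount"]); Rt=Ro.from_quat(s["eef_rot"]).as_matrix()
        Rc=Rt@M[:3,:3]; o=Rt@M[:3,3]+np.array(s["ee_pos"])
    else:
        R=np.array(c["R"]); Rc=R.T; o=-R.T@np.array(c["t"])
    return im,dict(K=(c["fx"],c["fy"],c["cx"],c["cy"]),R=Rc,o=o)
def ray(c,u,v):
    fx,fy,cx,cy=c["K"]; d=c["R"]@np.array([(u-cx)/fx,(v-cy)/fy,1.]); return d/np.linalg.norm(d)
def onz(c,u,v,z):
    d=ray(c,u,v); return c["o"]+d*(z-c["o"][2])/d[2]
def proj(c,X):
    p=c["R"].T@(np.array(X)-c["o"]); fx,fy,cx,cy=c["K"]; return np.array([fx*p[0]/p[2]+cx,fy*p[1]/p[2]+cy])
def tri(cs,uvs):
    A=np.zeros((3,3));b=np.zeros(3)
    for c,(u,v) in zip(cs,uvs):
        d=ray(c,u,v);P=np.eye(3)-np.outer(d,d);A+=P;b+=P@c["o"]
    X=np.linalg.solve(A,b); return X,[float(np.linalg.norm((np.eye(3)-np.outer(ray(c,*uv),ray(c,*uv)))@(X-c["o"]))) for c,uv in zip(cs,uvs)]
def save(im,n): cv2.imwrite("pics/"+n,cv2.cvtColor(im,cv2.COLOR_RGB2BGR))
E
python3 - <<'E'
from h import *
np.set_printoptions(precision=4,suppress=True)
a,ca=cam("scene"); b,cb=cam("side")
np.savez("p0.npz",a=a,b=b); save(a,"scene0.png"); save(b,"side0.png")
s=read_state(); print(s["time"],s["ee_pos"],s["eef_rot"],s["width"]); print(Ro.from_quat(s["eef_rot"]).as_matrix())
for c in(ca,cb): print(c["K"],c["o"],c["R"][:,2])
c=get_calibration("wrist");print(c)
E
```

```text
pics
0.1 [ 0.2017 -0.5912  0.2218] [ 0.9865  0.1637 -0.0001 -0.0006] 0.08710900767329903
[[ 0.9464  0.3229 -0.0005]
 [ 0.3229 -0.9464  0.0012]
 [-0.0001 -0.0013 -1.    ]]
(498.40970210913736, 498.40970210913736, 276.8933793517872, 201.88527403714224) [0.8262 0.5224 0.8598] [-0.2541 -0.5239 -0.813 ]
(394.19257586404507, 394.19257586404507, 278.00416079596897, 217.39321512161578) [ 0.5118 -0.6518  0.5766] [ 0.0806  0.7727 -0.6297]
{'fx': 324.74092279818706, 'fy': 324.74092279818706, 'cx': 276.2827886790049, 'cy': 204.10356255336487, 'mount': array([[ 0.0011, -0.9654, -0.2609,  0.0719],
       [ 1.    ,  0.001 ,  0.0005, -0.0005],
       [-0.0002, -0.2609,  0.9654, -0.1628],
       [ 0.    ,  0.    ,  0.    ,  1.    ]])}
```

View pics/scene0.png

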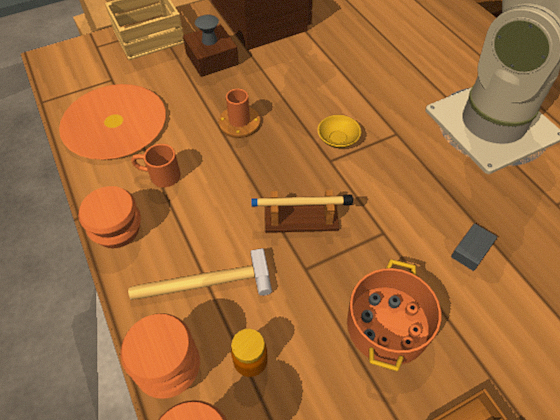

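View pics/side0.png

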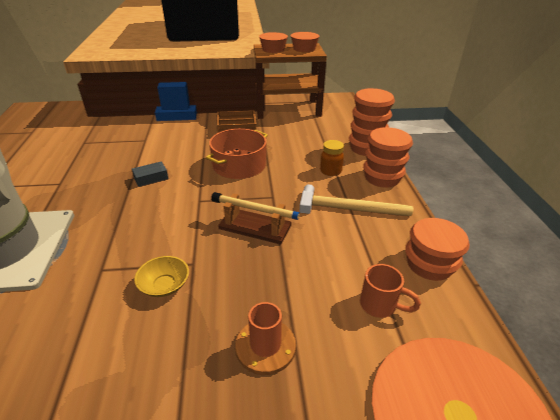

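The scene view shows the stick's blue end near (254,202) and its foot near (349,200). The holder cup's mouth is near (237,97) and the pot's centre near (393,313). In the side view the foot is at (216,197), the blue end at (296,214), the cup mouth at (265,316) and the pot rim at (239,145).

```bash
cat > m.py <<'E'
from h import *
np.set_printoptions(precision=4,suppress=True)
z=np.load("p0.npz");a,b=z["a"],z["b"]
_,ca=cam("scene");_,cb=cam("side")
def mask(im,f,box):
    x0,y0,x1,y1=box; h=cv2.cvtColor(im,cv2.COLOR_RGB2HSV).astype(int); m=np.zeros(im.shape[:2],np.uint8)
    m[y0:y1,x0:x1]=f(h)[y0:y1,x0:x1]; return m
def cen(m):
    n,l,st,c=cv2.connectedComponentsWithStats(m); i=1+np.argmax(st[1:,4]); return c[i],st[i]
blue=lambda h:((h[...,0]>95)&(h[...,0]<130)&(h[...,1]>120)).astype(np.uint8)
black=lambda h:(h[...,2]<45).astype(np.uint8)
B=[cen(mask(a,blue,(240,190,275,215))),cen(mask(b,blue,(285,200,305,225)))]
F=[cen(mask(a,black,(335,190,360,212))),cen(mask(b,black,(206,190,226,206)))]
for n,q in(("blue",B),("foot",F)):
    print(n,q, tri([ca,cb],[q[0][0],q[1][0]]))
copper=lambda h:(((h[...,0]<9)|(h[...,0]>172))&(h[...,1]>110)).astype(np.uint8)
for n,bx,im in(("cupA",(220,80,260,130),a),("cupB",(240,295,290,360),b),("potA",(340,262,446,366),a),("potB",(205,125,272,180),b)):
    m=mask(im,copper,bx); c,st=cen(m); print(n,c,st)
    save(cv2.resize((m*255)[bx[1]:bx[3],bx[0]:bx[2]],None,fx=3,fy=3,interpolation=0),n+".png")
for n,u in(("cup",((237,97),(265,316))),("pot",((396,302),(239,145)))): print(n,tri([ca,cb],u))
E
python3 m.py; python3 - <<'E'
import cv2,numpy as np
z=np.load("p0.npz");C=np.zeros((600,800,3),np.uint8)
def put(im,bx,k,x,y):
    q=cv2.resize(im[bx[1]:bx[3],bx[0]:bx[2],::-1],None,fx=k,fy=k,interpolation=cv2.INTER_CUBIC);h,w=q.shape[:2];C[y:y+h,x:x+w]=q
put(z["a"],(210,80,265,140),5,0,0);put(z["b"],(230,295,300,370),4,280,0);put(z["a"],(340,255,450,370),2,570,0)
put(z["b"],(200,120,275,180),4,0,310);put(z["a"],(240,185,365,240),3,310,310)
cv2.imwrite("pics/crops.png",C)
E
```

```text
blue [(array([254., 202.]), array([252, 199,   5,   7,  35], dtype=int32)), (array([294.8235, 214.4706]), array([292, 211,   7,   8,  34], dtype=int32))] (array([ 0.6153, -0.0128,  0.0607]), [0.001437184155164453, 0.001437184155164251])
foot [(array([347.7308, 199.6154]), array([343, 195,  10,  10,  78], dtype=int32)), (array([215.3871, 196.8548]), array([212, 193,   9,   9,  62], dtype=int32))] (array([0.4478, 0.0661, 0.0598]), [0.0013140869228661309, 0.0013140869228660831])
cupA [232.   99.5] [232  99   1   2   2]
cupB [258.7143 345.1429] [257 343   4   5   7]
potA [365.5 334.5] [364 333   4   4   4]
potB [228.5 137.5] [228 137   2   2   2]
cup (array([ 0.5318, -0.2805,  0.0823]), [0.00010023523301672261, 0.00010023523301695922])
pot (array([0.4987, 0.2915, 0.0666]), [0.005774259296206621, 0.005774259296206577])
```

View pics/crops.png

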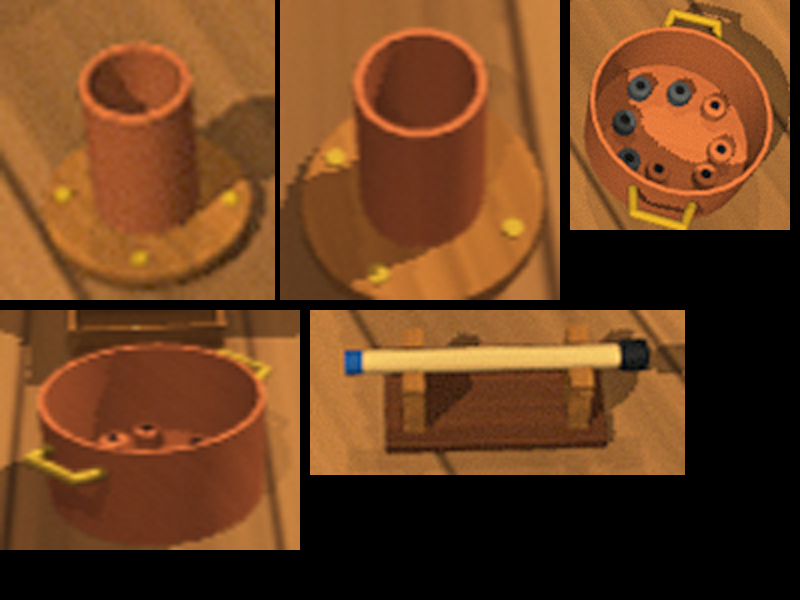

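The crops show the cup mouth centred at scene (237,96.8) and side (265.2,315.8). The pot rim is centred at scene (394.8,310.5) and side (238.1,142.1). The stick's ends are clean. I'll fix the positions and work out the first move.

```bash
cat >> h.py <<'E'
def go(target,heading=None):
    "deltas (dp shares, spin share) from the present pose; heading = world heading of tool x, deg"
    s=read_state();R=Ro.from_quat(s["eef_rot"]).as_matrix()
    d=R.T@(np.array(target)-s["ee_pos"]); h=np.degrees(np.arctan2(R[1,0],R[0,0]))
    sp=0 if heading is None else -((heading-h+180)%360-180)/180
    print("t",s["time"],"at",np.round(s["ee_pos"],4),"head",round(h,2),"dp",np.round(d/0.25,3),"spin",round(sp,4),"mm",round(1000*np.linalg.norm(d)))
E
python3 - <<'E'
from h import *
_,ca=cam("scene");_,cb=cam("side")
print(tri([ca,cb],((236.8,96.5),(265,315.5))),tri([ca,cb],((394.5,310.2),(237.8,141.8))))
print("hammer head",onz(ca,261,272,.02),"jar",onz(ca,249,340,.08),"mug",onz(ca,163,152,.07),"dish",onz(ca,339,130,.03))
print("ears",onz(ca,403,267,.058),onz(ca,385,359,.058))
go([0.496,-0.263,0.26],-25.2)
E
```

```text
(array([ 0.53195704, -0.28072414,  0.08373341]), [3.5201278484815405e-05, 3.520127848486091e-05]) (array([0.50226205, 0.30335273, 0.06690702]), [0.0011181030124672367, 0.0011181030124670116])
hammer head [0.66364252 0.11245144 0.02      ] jar [0.74549555 0.24293004 0.08      ] mug [ 0.73429749 -0.2120643   0.07      ] dish [ 0.350154   -0.12721682  0.03      ]
ears [0.43869679 0.23895394 0.058     ] [0.56133477 0.36326641 0.058     ]
t 0.3 at [ 0.2018 -0.5914  0.2223] head 18.84 dp [ 1.538 -0.863 -0.15 ] spin 0.2447 mm 443
```

carry_out:
  deltas:
    - {"dp": [0.77, -0.43, -0.16], "spin": 0.245, "hand": 60}
    - {"dp": [0.77, -0.43, -0.16], "spin": 0.245, "hand": 60}
    - {"dp": [0.77, -0.43, -0.16], "spin": 0.245, "hand": 60}
    - {"dp": [0.77, -0.43, -0.16], "spin": 0.245, "hand": 60}
    - {"dp": [0.77, -0.43, -0.16], "spin": 0.245, "hand": 60}
    - {"dp": [0.77, -0.43, -0.16], "spin": 0.245, "hand": 60}
    - {"dp": [0.77, -0.43, -0.16], "spin": 0.245, "hand": 60}

```text
time: 1.0
ee_pos: [0.35, -0.427, 0.2629]
eef_rot: [0.976, -0.218, 0.0, 0.0]
ft_force: [-1.0, -0.4, -0.3]
width: 0.0605
grip_force: 0.0
```

```bash
python3 - <<'E'
from h import *
go([0.496,-0.263,0.26],-25.2)
E
```

```text
t 1.0 at [ 0.35   -0.427   0.2629] head -25.18 dp [ 0.249 -0.842  0.011] spin 0.0001 mm 220
```

carry_out:
  deltas:
    - {"dp": [0.25, -0.84, 0.0], "spin": 0, "hand": 60}
    - {"dp": [0.25, -0.84, 0.0], "spin": 0, "hand": 60}
    - {"dp": [0.25, -0.84, 0.0], "spin": 0, "hand": 60}
    - {"dp": [0.25, -0.84, 0.0], "spin": 0, "hand": 60}
    - {"dp": [0.25, -0.84, 0.0], "spin": 0, "hand": 60}
    - {"dp": [0.25, -0.84, 0.0], "spin": 0, "hand": 60}
    - {"dp": [0.25, -0.84, 0.0], "spin": 0, "hand": 60}

```text
time: 1.7
ee_pos: [0.4947, -0.2657, 0.2622]
eef_rot: [0.976, -0.219, -0.0, 0.0]
ft_force: [0.7, -1.2, 0.2]
width: 0.0599
grip_force: 0.0
```

```bash
python3 - <<'E'
from h import *
w,c=cam("wrist"); save(w,"w1.png"); np.savez("w1.npz",w=w,R=c["R"],o=c["o"])
print(proj(c,[.532,-.2805,.086]))
go([0.5292+.905*.042,0.0277-.426*.042,0.22],-25.2)
E
```

```text
[274.48796252 147.66500909]
t 1.75 at [ 0.4943 -0.2663  0.2623] head -25.36 dp [-0.209 -1.123  0.168] spin -0.0009 mm 289
```

View pics/w1.png

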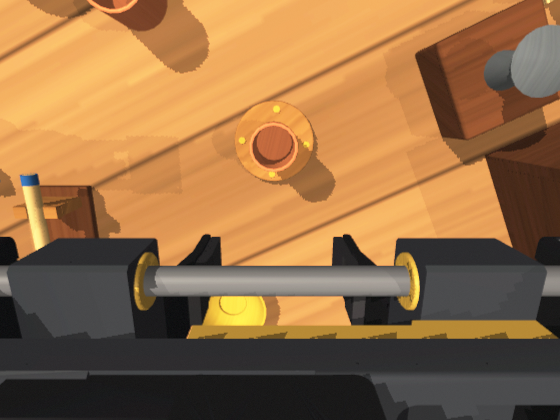

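The wrist view puts the cup mouth at about (275,147), against a prediction of (274.5,147.7). That confirms the cup at (0.532,-0.2805). Next is the hover over the stick.

carry_out:
  deltas:
    - {"dp": [-0.18, -1.0, 0.16], "hand": 45}
    - {"dp": [-0.18, -1.0, 0.16], "hand": 45}
    - {"dp": [-0.18, -1.0, 0.16], "hand": 45}
    - {"dp": [-0.18, -1.0, 0.16], "hand": 45}
    - {"dp": [-0.18, -1.0, 0.16], "hand": 45}
    - {"dp": [-0.18, -1.0, 0.16], "hand": 45}
    - {"dp": [-0.18, -1.0, 0.16], "hand": 45}
    - {"dp": [-0.18, -1.0, 0.16], "hand": 45}

```text
schema error: expected keys hand, dp, spin
```

```bash
python3 - <<'E'
from h import *
from m import mask,blue
w,c=cam("wrist"); save(w,"w2.png")
m=blue(cv2.cvtColor(w,cv2.COLOR_RGB2HSV).astype(int))
n,l,st,ce=cv2.connectedComponentsWithStats(m)
for i in range(1,n):
    if st[i,4]>20: print(st[i],ce[i],onz(c,*ce[i],.06))
h=cv2.cvtColor(w,cv2.COLOR_RGB2HSV).astype(int)
print("pred",proj(c,[.6153,-.0128,.0607]))
go([0.5292+.905*.08,0.0277-.426*.08,0.12],-25.2)
E
```

```text
blue [(array([254., 202.]), array([252, 199,   5,   7,  35], dtype=int32)), (array([294.8235, 214.4706]), array([292, 211,   7,   8,  34], dtype=int32))] (array([ 0.6153, -0.0128,  0.0607]), [0.001437184155164453, 0.001437184155164251])
foot [(array([347.7308, 199.6154]), array([343, 195,  10,  10,  78], dtype=int32)), (array([215.3871, 196.8548]), array([212, 193,   9,   9,  62], dtype=int32))] (array([0.4478, 0.0661, 0.0598]), [0.0013140869228661309, 0.0013140869228660831])
cupA [232.   99.5] [232  99   1   2   2]
cupB [258.7143 345.1429] [257 343   4   5   7]
potA [365.5 334.5] [364 333   4   4   4]
potB [228.5 137.5] [228 137   2   2   2]
cup (array([ 0.5318, -0.2805,  0.0823]), [0.00010023523301672261, 0.00010023523301695922])
pot (array([0.4987, 0.2915, 0.0666]), [0.005774259296206621, 0.005774259296206577])
[ 20 175  18  11 154] [ 28.7922 180.5065] [ 0.6161 -0.0106  0.06  ]
pred [ 30.355  180.4042]
t 1.9 at [ 0.4944 -0.266   0.2625] head -25.4 dp [-0.058 -1.122  0.569] spin -0.0011 mm 315
```

View pics/w2.png

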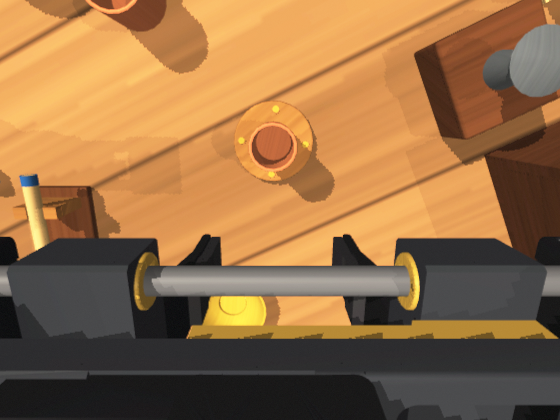

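The move was refused because the rows lacked spin, so the picture is unchanged. It does show the blue end at (29,180), which agrees with the triangulated point to about 2 mm. I'll go on.

carry_out:
  deltas:
    - {"dp": [-0.06, -1.0, 0.2], "hand": 45, "spin": 0}
    - {"dp": [-0.06, -1.0, 0.2], "hand": 45, "spin": 0}
    - {"dp": [-0.06, -1.0, 0.2], "hand": 45, "spin": 0}
    - {"dp": [-0.06, -1.0, 0.2], "hand": 45, "spin": 0}
    - {"dp": [-0.06, -1.0, 0.2], "hand": 45, "spin": 0}
    - {"dp": [-0.06, -1.0, 0.2], "hand": 45, "spin": 0}
    - {"dp": [-0.06, -1.0, 0.2], "hand": 45, "spin": 0}
    - {"dp": [-0.06, -1.0, 0.2], "hand": 45, "spin": 0}

```text
time: 2.7
ee_pos: [0.5884, -0.0341, 0.2127]
eef_rot: [0.976, -0.22, 0.0, 0.001]
ft_force: [-0.5, -0.1, 0.5]
width: 0.0451
grip_force: 0.0
```

```bash
sed -i '/^B=\[/,$d' m.py; python3 - <<'E'
from h import *
from m import mask,blue
w,c=cam("wrist"); save(w,"w3.png")
n,l,st,ce=cv2.connectedComponentsWithStats(blue(cv2.cvtColor(w,cv2.COLOR_RGB2HSV).astype(int)))
for i in range(1,n):
    if st[i,4]>20: print(st[i],ce[i],onz(c,*ce[i],.06))
go([0.5292+.905*.081,0.0277-.426*.081,0.041],-25.2)
E
```

```text
[236 170  16  12 178] [243.5   175.809] [ 0.6161 -0.0111  0.06  ]
t 2.85 at [ 0.5884 -0.0341  0.2129] head -25.44 dp [ 0.003 -0.123  0.688] spin -0.0013 mm 175
```

View pics/w3.png

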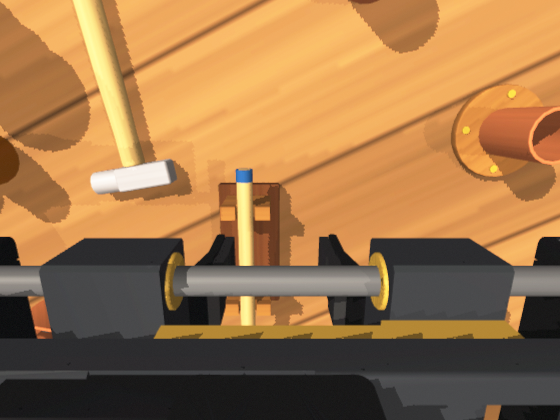

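The stick lies along tool x, with the blue end at (243,176), so the fingers straddle its line once shifted. I'll shift, descend and grip firmly.

carry_out:
  deltas:
    - {"dp": [0.0, -0.125, 0.3], "hand": 45, "spin": -0.001}
    - {"dp": [0.0, -0.125, 0.3], "hand": 45, "spin": -0.001}
    - {"dp": [0.0, -0.125, 0.5], "hand": 45, "spin": -0.001}
    - {"dp": [0.0, -0.125, 0.6], "hand": 45, "spin": -0.001}
    - {"dp": [0.0, -0.125, 0.69], "hand": 45, "spin": -0.001}
    - {"dp": [0.0, -0.125, 0.69], "hand": 45, "spin": -0.001}
    - {"dp": [0.0, -0.125, 0.69], "hand": 10, "spin": -0.001}
    - {"dp": [0.0, -0.125, 0.69], "hand": 10, "spin": -0.001}
    - {"dp": [0.0, -0.125, 0.69], "hand": 10, "spin": -0.001}
    - {"dp": [0.0, -0.125, 0.69], "hand": 10, "spin": -0.001}
    - {"dp": [0.0, -0.125, 0.69], "hand": 10, "spin": -0.001}
    - {"dp": [0.0, -0.125, 0.69], "hand": 10, "spin": -0.001}
  force: 30

```text
time: 4.05
ee_pos: [0.6023, -0.0038, 0.0406]
eef_rot: [0.976, -0.217, 0.001, 0.0]
ft_force: [-0.1, -0.3, 2.7]
width: 0.015
grip_force: 30.0
```

carry_out:
  deltas:
    - {"dp": [0.0, 0, -0.1], "hand": 10, "spin": 0}
    - {"dp": [0.0, 0, -0.25], "hand": 10, "spin": 0}
    - {"dp": [0.0, 0, -0.4], "hand": 10, "spin": 0}
    - {"dp": [0.0, 0, -0.55], "hand": 10, "spin": 0}
    - {"dp": [0.0, 0, -0.7], "hand": 10, "spin": 0}
    - {"dp": [0.0, 0, -0.85], "hand": 10, "spin": 0}
    - {"dp": [0.0, 0, -1.0], "hand": 10, "spin": 0}
    - {"dp": [0.0, 0, -1.0], "hand": 10, "spin": 0}
    - {"dp": [0.0, 0, -1.0], "hand": 10, "spin": 0}

```text
time: 4.95
ee_pos: [0.6021, -0.0035, 0.2904]
eef_rot: [0.976, -0.217, 0.001, -0.0]
ft_force: [0.4, -0.7, -1.6]
width: 0.0151
grip_force: 30.0
```

carry_out:
  deltas:
    - {"dp": [0.0, 0, 0], "hand": 10, "spin": 0}
    - {"dp": [0.0, 0, 0], "hand": 10, "spin": 0}
    - {"dp": [0.0, 0, 0], "hand": 10, "spin": 0}
    - {"dp": [0.0, 0, 0], "hand": 10, "spin": 0}
    - {"dp": [0.0, 0, 0], "hand": 10, "spin": 0}
    - {"dp": [0.0, 0, 0], "hand": 10, "spin": 0}
  force: 5

```text
time: 5.55
ee_pos: [0.6019, -0.0036, 0.29]
eef_rot: [0.976, -0.217, -0.0, 0.0]
ft_force: [0.1, -0.4, -0.9]
width: 0.0158
grip_force: 5.0
```

```bash
python3 - <<'E'
from h import *
a,_=cam("scene");b,_=cam("side");save(np.vstack([a[:300],b[:300]]),"s4.png")
s=read_state();print(s["time"],s["ee_pos"],s["width"],s["grip_force"],s["torque"],s["ft_force"])
E
```

```text
5.65 [ 0.60191688 -0.00361797  0.29006188] 0.01581550087530866 4.999978141277097 [ 0.04733997 -0.0170449   0.04796616] [ 0.27706966 -0.69533404 -1.31560819]
```

View pics/s4.png

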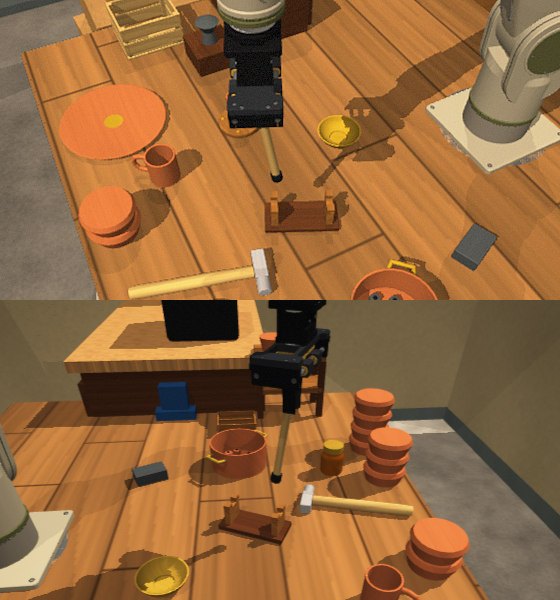

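The stick has swung down and hangs almost upright, with its foot at scene (276,178) and side (277,477 minus 300). I'll let it settle at 3 N and measure the tilt.

carry_out:
  deltas:
    - {"dp": [0.0, 0, 0], "hand": 10, "spin": 0}
    - {"dp": [0.0, 0, 0], "hand": 10, "spin": 0}
    - {"dp": [0.0, 0, 0], "hand": 10, "spin": 0}
    - {"dp": [0.0, 0, 0], "hand": 10, "spin": 0}
    - {"dp": [0.0, 0, 0], "hand": 10, "spin": 0}
    - {"dp": [0.0, 0, 0], "hand": 10, "spin": 0}
  force: 3

```text
time: 6.25
ee_pos: [0.6019, -0.0036, 0.2901]
eef_rot: [0.976, -0.217, 0.0, 0.0]
ft_force: [0.1, -0.7, -0.6]
width: 0.0157
grip_force: 3.0
```

carry_out:
  deltas:
    - {"dp": [0.0, 0, 0], "hand": 10, "spin": 0}
    - {"dp": [0.0, 0, 0], "hand": 10, "spin": 0}
    - {"dp": [0.0, 0, 0], "hand": 10, "spin": 0}
  force: 40

```text
time: 6.55
ee_pos: [0.6019, -0.0036, 0.2901]
eef_rot: [0.976, -0.217, 0.0, 0.0]
ft_force: [-0.5, -0.0, -1.4]
width: 0.0154
grip_force: 40.0
```

```bash
cat >> m.py <<'E'
def foot(rad=28,z=None):
    "foot centre by black mask near the expected place in both views"
    s=read_state(); g=np.array(s["ee_pos"])+[0,0,.019]; cs=[];uv=[]
    for n in("scene","side"):
        im,c=cam(n); p=proj(c,g+[0,0,-.171]).astype(int)
        m=mask(im,black,(max(p[0]-rad,0),max(p[1]-rad,0),p[0]+rad,p[1]+rad)); q,st=cen(m)
        print(n,p,q,st); cs.append(c);uv.append(q)
    X,e=tri(cs,uv); d=X-g; R=Ro.from_quat(s["eef_rot"]).as_matrix()
    print("foot",X,e,"from grasp, tool axes mm",1000*R.T@d,"len",np.linalg.norm(d)); return X
E
python3 - <<'E'
from h import *
import m; m.foot(); go([.532,-.2805,.29])
E
```

```text
scene [261 178] [276.9062 177.5   ] [271 171  11  11  64]
side [289 181] [275.3478 178.1739] [271 173  10  10  69]
foot [0.5754 0.009  0.1395] [0.0007267727342455893, 0.0007267727342455839] from grasp, tool axes mm [-29.3981  -0.2319 169.5093] len 0.17203979009993148
t 6.75 at [ 0.6019 -0.0036  0.2901] head -25.08 dp [0.216 1.122 0.   ] spin 0 mm 286
```

The stick hangs with its foot 29 mm toward tool −x, a lean of about 10°, which the cup allows. I'll carry it over the cup with the foot offset compensated.

carry_out:
  deltas:
    - {"dp": [0.03, 0.1, 0], "hand": 10, "spin": 0}
    - {"dp": [0.08, 0.25, 0], "hand": 10, "spin": 0}
    - {"dp": [0.12, 0.4, 0], "hand": 10, "spin": 0}
    - {"dp": [0.17, 0.55, 0], "hand": 10, "spin": 0}
    - {"dp": [0.22, 0.7, 0], "hand": 10, "spin": 0}
    - {"dp": [0.25, 0.82, 0], "hand": 10, "spin": 0}
    - {"dp": [0.28, 0.92, 0], "hand": 10, "spin": 0}
    - {"dp": [0.3, 1.0, 0], "hand": 10, "spin": 0}
    - {"dp": [0.316, 1.0, 0], "hand": 10, "spin": 0}
    - {"dp": [0.316, 1.0, 0], "hand": 10, "spin": 0}

```text
time: 7.75
ee_pos: [0.5678, -0.2634, 0.2898]
eef_rot: [0.976, -0.217, -0.0, -0.0]
ft_force: [-0.1, 0.3, -0.9]
width: 0.0151
grip_force: 40.0
```

carry_out:
  deltas:
    - {"dp": [0, 0.06, 0], "hand": 10, "spin": 0}
    - {"dp": [0.0, 0.122, 0], "hand": 10, "spin": 0}
    - {"dp": [0.0, 0.122, 0], "hand": 10, "spin": 0}
    - {"dp": [0.0, 0.122, 0], "hand": 10, "spin": 0}

```text
time: 8.15
ee_pos: [0.5542, -0.2916, 0.2901]
eef_rot: [0.976, -0.218, 0.0, 0.0]
ft_force: [-0.5, -0.3, -0.2]
width: 0.0151
grip_force: 40.0
```

```bash
python3 - <<'E'
from h import *
import m; X=m.foot(); R=Ro.from_quat(read_state()["eef_rot"]).as_matrix(); print(1000*R.T@(X-[.532,-.2805,.086]));go([.5546,-.2911,.181])
E
```

```text
scene [223  78] [236.4182  76.6727] [231  71  10  10  55]
side [281 296] [261.1081 291.6937] [255 284  14  14 111]
foot [ 0.5276 -0.2808  0.1391] [0.0005147802331262398, 0.0005147802331262197] from grasp, tool axes mm [-28.7496   2.7076 170.0254] len 0.1724601765820482
[ -3.8145   2.1286 -53.1163]
t 8.35 at [ 0.5549 -0.2905  0.2901] head -25.03 dp [0.    0.003 0.437] spin 0 mm 109
```

carry_out:
  deltas:
    - {"dp": [0, -0.004, 0.08], "hand": 10, "spin": 0}
    - {"dp": [0, -0.004, 0.16], "hand": 10, "spin": 0}
    - {"dp": [0, -0.004, 0.24], "hand": 10, "spin": 0}
    - {"dp": [0, -0.004, 0.31], "hand": 10, "spin": 0}
    - {"dp": [0, -0.004, 0.37], "hand": 10, "spin": 0}
    - {"dp": [0, -0.004, 0.41], "hand": 10, "spin": 0}
    - {"dp": [0, -0.004, 0.435], "hand": 10, "spin": 0}
    - {"dp": [0, -0.004, 0.435], "hand": 10, "spin": 0}
    - {"dp": [0, -0.004, 0.435], "hand": 10, "spin": 0}

```text
time: 9.25
ee_pos: [0.5553, -0.2904, 0.182]
eef_rot: [0.976, -0.217, 0.0, 0.0]
ft_force: [0.9, 0.1, 0.5]
width: 0.015
grip_force: 40.0
```

```bash
python3 - <<'E'
from h import *
s=read_state();print(s["ft_force"],s["torque"],s["ee_pos"])
E
```

```text
[0.92562792 0.09005432 0.52179584] [ 0.00891013 -0.0300749   0.01681753] [ 0.55532033 -0.29036043  0.18198538]
```

carry_out:
  deltas:
    - {"dp": [0, 0, 0], "hand": 45, "spin": 0}
    - {"dp": [0, 0, 0], "hand": 45, "spin": 0}
    - {"dp": [0, 0, 0], "hand": 45, "spin": 0}
    - {"dp": [0, 0, 0], "hand": 45, "spin": 0}
    - {"dp": [0, 0, 0], "hand": 45, "spin": 0}
    - {"dp": [0, 0, 0], "hand": 45, "spin": 0}
    - {"dp": [0, 0, -0.15], "hand": 45, "spin": 0}
    - {"dp": [0, 0, -0.3], "hand": 45, "spin": 0}
    - {"dp": [0, 0, -0.4], "hand": 45, "spin": 0}
    - {"dp": [0, 0, -0.4], "hand": 45, "spin": 0}

```text
time: 10.25
ee_pos: [0.5565, -0.2907, 0.2857]
eef_rot: [0.976, -0.217, 0.003, 0.001]
ft_force: [0.6, 0.2, 0.3]
width: 0.0451
grip_force: 0.0
```

```bash
python3 - <<'E'
from h import *
import m
uv=[];cs=[];ims=[]
for n,bx in(("scene",(180,20,290,120)),("side",(220,180,340,330))):
    im,c=cam(n);q,st=m.cen(m.mask(im,m.blue,bx));print(n,q,st);uv.append(q);cs.append(c);ims.append(im)
X,e=tri(cs,uv);d=X-[.532,-.2805,.017];R=Ro.from_quat(read_state()["eef_rot"]).as_matrix()
print("blue",X,e,"rel cup tool mm",1000*R.T@d,"lean",np.degrees(np.arctan2(np.hypot(*d[:2]),d[2])),"head",np.degrees(np.arctan2(d[1],d[0])))
save(np.hstack([ims[0][0:200,150:350],ims[1][150:350,180:380]]).repeat(2,0).repeat(2,1),"s5.png"); go(X)
E
```

```text
scene [210.0333  53.6   ] [206  50   8   7  30]
side [295.2676 269.7746] [291 263  12  12  71]
blue [ 0.5723 -0.3016  0.2018] [0.0009093585669351563, 0.0009093585669349827] rel cup tool mm [  45.1222    2.0675 -184.8951] lean 13.838145776484406 head -27.663572114952515
t 10.45 at [ 0.5545 -0.2901  0.2799] head -25.08 dp [0.085 0.012 0.312] spin 0 mm 81
```

View pics/s5.png

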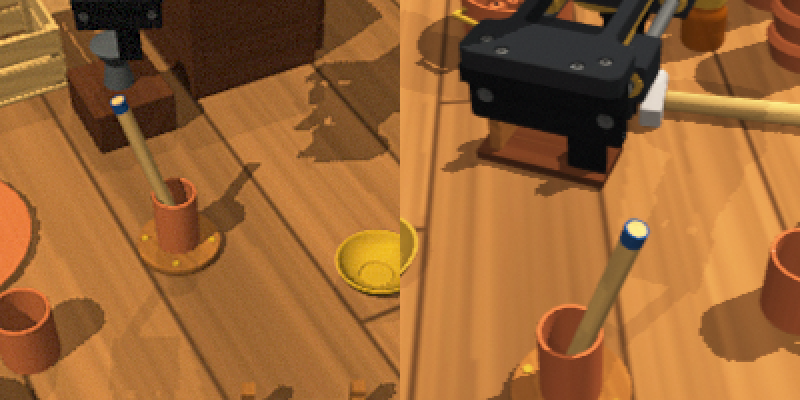

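The stick stands in the cup leaning about 16° along tool +x (top at crop (120,103) and (635,235)). To regrasp I'll turn the hand 90° so the pads close along the lean and right the stick.

```bash
python3 - <<'E'
from h import *
import m
s=read_state();print(np.round(s["joint_positions"],2))
_,c=cam("scene");print("grinder top",onz(c,207,22,.15),onz(c,207,22,.2))
u=np.array([.888,-.459]);p=np.array([.532,-.2805])+.03*u
go([*p,.186],63);go([*p,.186],-117)
E
```

```text
[ 0.64  0.33 -0.3   1.35  0.1   1.47 -1.67]
grinder top [ 0.515  -0.4787  0.15  ] [ 0.5369 -0.4082  0.2   ]
t 10.6 at [ 0.5546 -0.2902  0.2802] head -25.08 dp [0.022 0.008 0.377] spin -0.4893 mm 94
t 10.6 at [ 0.5546 -0.2902  0.2802] head -25.08 dp [0.022 0.008 0.377] spin 0.5107 mm 94
```

carry_out:
  deltas:
    - {"dp": [0.022, 0.008, 0], "hand": 87, "spin": -0.489}
    - {"dp": [0.022, 0.008, 0], "hand": 87, "spin": -0.489}
    - {"dp": [0.022, 0.008, 0], "hand": 87, "spin": -0.489}
    - {"dp": [0.022, 0.008, 0], "hand": 87, "spin": -0.489}
    - {"dp": [0.022, 0.008, 0], "hand": 87, "spin": -0.489}
    - {"dp": [0.022, 0.008, 0], "hand": 87, "spin": -0.489}
    - {"dp": [0.022, 0.008, 0], "hand": 87, "spin": -0.489}
    - {"dp": [0.022, 0.008, 0], "hand": 87, "spin": -0.489}
    - {"dp": [0.022, 0.008, 0], "hand": 87, "spin": -0.489}
    - {"dp": [0.022, 0.008, 0], "hand": 87, "spin": -0.489}
    - {"dp": [0.022, 0.008, 0], "hand": 87, "spin": -0.489}
    - {"dp": [0.022, 0.008, 0], "hand": 87, "spin": -0.489}
    - {"dp": [0.022, 0.008, 0], "hand": 87, "spin": -0.489}

```text
time: 11.9
ee_pos: [0.559, -0.2944, 0.2809]
eef_rot: [0.853, 0.521, -0.0, -0.0]
ft_force: [0.3, 0.6, -0.1]
width: 0.087
grip_force: 0.0
```

```bash
python3 - <<'E'
from h import *
import m
u=np.array([.888,-.459]);p=np.array([.532,-.2805])+.03*u
go([*p,.186],63);go([.532,-.2805,.186])
w,c=cam("wrist");n,l,st,ce=cv2.connectedComponentsWithStats(m.blue(cv2.cvtColor(w,cv2.COLOR_RGB2HSV).astype(int)))
for i in range(1,n):
    if st[i,4]>20: print(st[i],ce[i],onz(c,*ce[i],.207))
E
```

```text
t 12.0 at [ 0.5591 -0.2944  0.2811] head 62.87 dp [-0.    -0.002  0.38 ] spin -0.0007 mm 95
t 12.0 at [ 0.5591 -0.2944  0.2811] head 62.87 dp [ 0.    -0.122  0.38 ] spin 0 mm 100
[286 200  25  23 166] [293.7711 207.6566] [ 0.5734 -0.2959  0.207 ]
```

carry_out:
  deltas:
    - {"dp": [0.004, 0, 0.12], "hand": 87, "spin": 0}
    - {"dp": [0.004, 0, 0.22], "hand": 87, "spin": 0}
    - {"dp": [0.004, 0, 0.31], "hand": 87, "spin": 0}
    - {"dp": [0.004, 0, 0.38], "hand": 87, "spin": 0}
    - {"dp": [0.004, 0, 0.38], "hand": 87, "spin": 0}
    - {"dp": [0.004, 0, 0.38], "hand": 87, "spin": 0}

```text
time: 12.65
ee_pos: [0.5597, -0.2935, 0.1869]
eef_rot: [0.853, 0.522, 0.0, 0.0]
ft_force: [0.3, -1.7, -0.1]
width: 0.087
grip_force: 0.0
```

carry_out:
  deltas:
    - {"dp": [0, -0.04, 0], "hand": 87, "spin": 0}
    - {"dp": [0, -0.08, 0], "hand": 75, "spin": 0}
    - {"dp": [0, -0.11, 0], "hand": 65, "spin": 0}
    - {"dp": [0, -0.11, 0], "hand": 55, "spin": 0}
    - {"dp": [0, -0.11, 0], "hand": 45, "spin": 0}
    - {"dp": [0, -0.11, 0], "hand": 35, "spin": 0}
    - {"dp": [0, -0.11, 0], "hand": 25, "spin": 0}
    - {"dp": [0, -0.11, 0], "hand": 10, "spin": 0}
    - {"dp": [0, -0.11, 0], "hand": 10, "spin": 0}
    - {"dp": [0, -0.11, 0], "hand": 10, "spin": 0}
    - {"dp": [0, -0.11, 0], "hand": 10, "spin": 0}
  force: 20

```text
time: 13.75
ee_pos: [0.5351, -0.281, 0.1863]
eef_rot: [0.853, 0.522, -0.0, -0.0]
ft_force: [-1.7, 0.7, -0.2]
width: 0.0158
grip_force: 17.8
```

```bash
python3 - <<'E'
from h import *
s=read_state();print(s["ft_force"],s["torque"])
w,c=cam("side");a,c=cam("scene");save(np.hstack([a[0:200,150:350],w[170:370,180:380]]).repeat(2,0).repeat(2,1),"s6.png")
E
```

```text
[-1.69299591  0.73943269 -0.17487378] [ 0.15889546  0.23590424 -0.01473512]
```

View pics/s6.png

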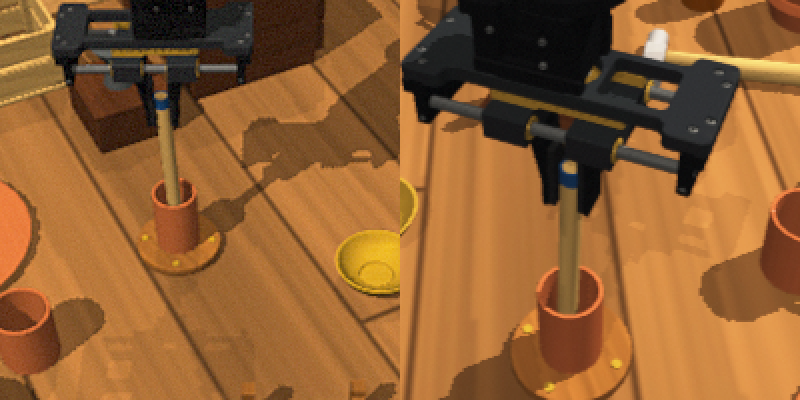

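The stick is now held upright by its blue end at crop (160,100) and (568,170). I'll lift it with a firmer grip and check the tilt.

carry_out:
  deltas:
    - {"dp": [0, 0, 0], "hand": 10, "spin": 0}
    - {"dp": [0, 0, -0.08], "hand": 10, "spin": 0}
    - {"dp": [0, 0, -0.17], "hand": 10, "spin": 0}
    - {"dp": [0, 0, -0.27], "hand": 10, "spin": 0}
    - {"dp": [0, 0, -0.36], "hand": 10, "spin": 0}
    - {"dp": [0, 0, -0.42], "hand": 10, "spin": 0}
    - {"dp": [0, 0, -0.42], "hand": 10, "spin": 0}
    - {"dp": [0, 0, -0.42], "hand": 10, "spin": 0}
  force: 55

```text
time: 14.65
ee_pos: [0.5349, -0.2809, 0.2904]
eef_rot: [0.853, 0.522, -0.0, -0.0]
ft_force: [-1.0, -0.1, -0.9]
width: 0.0148
grip_force: 54.7
```

```bash
python3 - <<'E'
from h import *
import m;m.foot();go([.502,.302,.295])
s=read_state();print(s["ft_force"],s["torque"],np.round(s["joint_positions"],2))
E
```

```text
scene [233  78] [236.      81.9216] [232  77   9   9  51]
side [266 292] [263.0609 298.6609] [257 292  14  13 115]
foot [ 0.5298 -0.2817  0.1246] [0.00021157446993440207, 0.0002115744699342824] from grasp, tool axes mm [ -2.797   -3.5351 184.2127] len 0.18426787962854813
t 14.85 at [ 0.5347 -0.2809  0.2901] head 62.94 dp [ 2.017 -1.177 -0.018] spin 0 mm 584
[ 0.5766  0.4112 -1.001 ] [-0.015  -0.1041  0.0033] [ 0.82  0.31 -0.52  1.39  0.15  1.49 -0.17]
```

Tilt is only about 1.4°. I'll carry the stick to the pot.

carry_out:
  deltas:
    - {"dp": [0.06, -0.04, -0.05], "hand": 10, "spin": 0}
    - {"dp": [0.15, -0.09, -0.08], "hand": 10, "spin": 0}
    - {"dp": [0.28, -0.16, -0.08], "hand": 10, "spin": 0}
    - {"dp": [0.43, -0.25, -0.08], "hand": 10, "spin": 0}
    - {"dp": [0.58, -0.34, -0.08], "hand": 10, "spin": 0}
    - {"dp": [0.73, -0.43, -0.08], "hand": 10, "spin": 0}
    - {"dp": [0.87, -0.51, -0.08], "hand": 10, "spin": 0}
    - {"dp": [1.0, -0.585, -0.08], "hand": 10, "spin": 0}

```text
time: 15.65
ee_pos: [0.5177, 0.0112, 0.3118]
eef_rot: [0.853, 0.523, 0.0, 0.0]
ft_force: [0.3, -0.5, -1.2]
width: 0.0144
grip_force: 54.7
```

carry_out:
  deltas:
    - {"dp": [0.15, -0.09, 0], "hand": 10, "spin": 0}
    - {"dp": [0.3, -0.175, 0], "hand": 10, "spin": 0}
    - {"dp": [0.45, -0.26, 0], "hand": 10, "spin": 0}
    - {"dp": [0.6, -0.35, 0], "hand": 10, "spin": 0}
    - {"dp": [0.73, -0.42, 0], "hand": 10, "spin": 0}
    - {"dp": [0.82, -0.47, 0], "hand": 10, "spin": 0}
    - {"dp": [0.88, -0.51, 0], "hand": 10, "spin": 0}
    - {"dp": [0.9, -0.52, 0], "hand": 10, "spin": 0}
    - {"dp": [0.9, -0.52, 0], "hand": 10, "spin": 0}

```text
time: 16.55
ee_pos: [0.5045, 0.2685, 0.3114]
eef_rot: [0.852, 0.523, -0.0, -0.0]
ft_force: [0.7, -0.8, -1.3]
width: 0.0148
grip_force: 54.7
```

```bash
python3 - <<'E'
from h import *
import m;m.foot();go([.507,.303,.31]);w,c=cam("wrist");save(w,"w7.png");print(proj(c,[.502,.302,.072]),[proj(c,np.array([.502,.302,.072])+.076*np.array(d)) for d in([1,0,0],[-1,0,0],[0,1,0],[0,-1,0])])
E
```

```text
scene [390 267] [390.9324 271.9324] [386 264  13  13  74]
side [237 115] [252.7095  99.7206] [239  87  25  31 451]
foot [0.5356 0.2853 0.1944] [0.009556095737243555, 0.00955609573724344] from grasp, tool axes mm [ 30.4417  18.391  135.9506] len 0.14052581301567585
t 16.75 at [0.5056 0.2664 0.3113] head 62.83 dp [ 0.133 -0.062  0.005] spin 0 mm 37
[260.1154 151.5329] [array([316.0596, 122.4807]), array([206.6363, 179.305 ]), array([229.8726,  93.4943]), array([287.7836, 204.6309])]
```

View pics/w7.png

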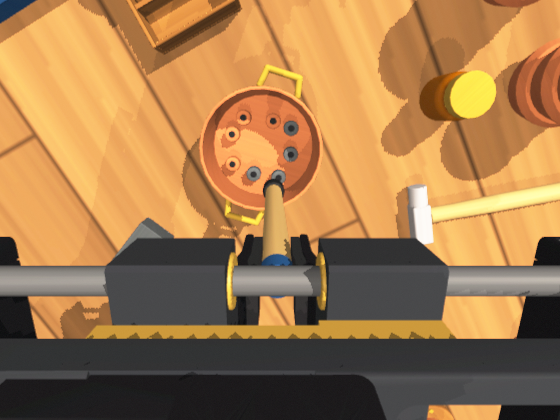

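The pot rim is centred at (261,150) in the wrist view against a prediction of (260,151.5), so the pot is at about (0.5025,0.3035). The beads form a ring with the middle clear. I'll centre over the pot and descend.

carry_out:
  deltas:
    - {"dp": [0.07, -0.03, 0], "hand": 10, "spin": 0}
    - {"dp": [0.137, -0.062, 0], "hand": 10, "spin": 0}
    - {"dp": [0.137, -0.062, 0], "hand": 10, "spin": 0}
    - {"dp": [0.137, -0.062, 0.1], "hand": 10, "spin": 0}
    - {"dp": [0.137, -0.062, 0.22], "hand": 10, "spin": 0}
    - {"dp": [0.137, -0.062, 0.34], "hand": 10, "spin": 0}
    - {"dp": [0.137, -0.062, 0.43], "hand": 10, "spin": 0}
    - {"dp": [0.137, -0.062, 0.46], "hand": 10, "spin": 0}
    - {"dp": [0.137, -0.062, 0.48], "hand": 10, "spin": 0}
    - {"dp": [0.137, -0.062, 0.48], "hand": 10, "spin": 0}

```text
time: 17.8
ee_pos: [0.5073, 0.3049, 0.1918]
eef_rot: [0.853, 0.522, 0.0, 0.0]
ft_force: [0.3, 0.0, -1.2]
width: 0.0149
grip_force: 54.7
```

carry_out:
  deltas:
    - {"dp": [0, 0, 0.01], "hand": 10, "spin": 0}
    - {"dp": [0, 0, 0.02], "hand": 10, "spin": 0}
    - {"dp": [0, 0, 0.02], "hand": 10, "spin": 0}

```text
time: 18.1
ee_pos: [0.507, 0.3053, 0.1864]
eef_rot: [0.853, 0.522, 0.0, 0.0]
ft_force: [-0.2, 0.7, -1.5]
width: 0.0148
grip_force: 54.7
```

```bash
python3 - <<'E'
from h import *
from m import *
s=read_state();print(s["ee_pos"],s["ft_force"],s["torque"])
a,c=cam("scene");p=proj(c,[.5025,.3035,.015]);print(p)
save(np.hstack([cv2.resize(a[250:370,335:455],None,fx=4,fy=4,interpolation=2)]),"s8.png")
go([.507,.304,.184])
E
```

```text
[0.507  0.3053 0.1865] [ 0.158   0.3077 -1.7807] [ 0.0073 -0.0848  0.0528]
[389.7539 321.9503]
t 18.25 at [0.507  0.3053 0.1865] head 62.94 dp [-0.005  0.002  0.01 ] spin 0 mm 3
```

View pics/s8.png

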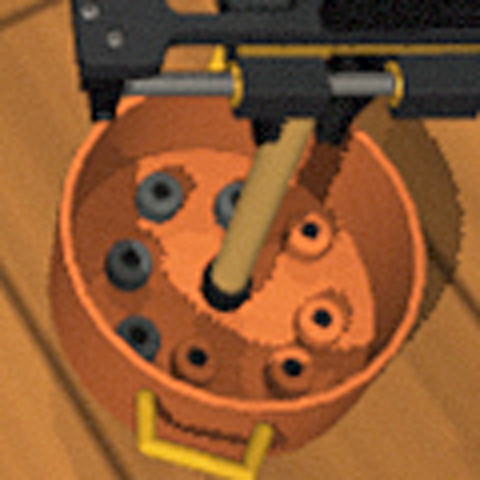

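That view showed the foot in the clear middle at crop (228,285). I've now viewed 11 pictures, one over the limit, so the rest goes by numbers only. I'll lower in small steps to find the floor.

carry_out:
  deltas:
    - {"dp": [-0.004, 0, 0.008], "hand": 10, "spin": 0}
    - {"dp": [-0.004, 0, 0.018], "hand": 10, "spin": 0}
    - {"dp": [-0.004, 0, 0.018], "hand": 10, "spin": 0}

```text
time: 18.55
ee_pos: [0.5063, 0.3041, 0.1813]
eef_rot: [0.853, 0.522, -0.0, 0.0]
ft_force: [0.1, -0.5, -1.0]
width: 0.0148
grip_force: 54.7
```

```bash
python3 - <<'E'
from h import *
from m import *
s=read_state();print(s["ee_pos"],s["ft_force"])
a,c=cam("scene");m=mask(a,black,(380,305,402,335))
n,l,st,ce=cv2.connectedComponentsWithStats(m);i=1+np.argmax(st[1:,4]);print(st[i],ce[i],onz(c,*ce[i],.022))
print(read_state()["ft_force"])
E
```

```text
[0.5064 0.3043 0.1817] [-0.0869 -0.1156 -0.517 ]
[385 317  12  11  47] [389.7447 323.766 ] [0.5071 0.3081 0.022 ]
[-0.5997  0.3459 -0.5488]
```

carry_out:
  deltas:
    - {"dp": [0, 0, 0.01], "hand": 10, "spin": 0}
    - {"dp": [0, 0, 0.01], "hand": 10, "spin": 0}
    - {"dp": [0, 0, 0.01], "hand": 10, "spin": 0}

```text
time: 19.0
ee_pos: [0.5065, 0.3043, 0.1792]
eef_rot: [0.853, 0.522, -0.0, 0.0]
ft_force: [0.7, 0.0, 0.5]
width: 0.0146
grip_force: 54.7
```

```bash
python3 - <<'E'
from h import *
s=read_state();print(s["ee_pos"],s["ft_force"])
x=[.455,.89];k=0.046/.25
th=np.arange(0,21)*2*np.pi/20
print([(round(k*np.cos(t),3),round(k*np.sin(t),3)) for t in th])
E
```

```text
[0.50646686 0.3042907  0.17916756] [0.70940391 0.01767953 0.54098106]
[(np.float64(0.184), np.float64(0.0)), (np.float64(0.175), np.float64(0.057)), (np.float64(0.149), np.float64(0.108)), (np.float64(0.108), np.float64(0.149)), (np.float64(0.057), np.float64(0.175)), (np.float64(0.0), np.float64(0.184)), (np.float64(-0.057), np.float64(0.175)), (np.float64(-0.108), np.float64(0.149)), (np.float64(-0.149), np.float64(0.108)), (np.float64(-0.175), np.float64(0.057)), (np.float64(-0.184), np.float64(0.0)), (np.float64(-0.175), np.float64(-0.057)), (np.float64(-0.149), np.float64(-0.108)), (np.float64(-0.108), np.float64(-0.149)), (np.float64(-0.057), np.float64(-0.175)), (np.float64(-0.0), np.float64(-0.184)), (np.float64(0.057), np.float64(-0.175)), (np.float64(0.108), np.float64(-0.149)), (np.float64(0.149), np.float64(-0.108)), (np.float64(0.175), np.float64(-0.057)), (np.float64(0.184), np.float64(-0.0))]
```

carry_out:
  deltas:
    - {"dp": [-0.009, -0.001, -0.008], "hand": 10, "spin": 0}
    - {"dp": [-0.017, -0.006, -0.008], "hand": 10, "spin": 0}
    - {"dp": [-0.024, -0.013, -0.008], "hand": 10, "spin": 0}
    - {"dp": [-0.03, -0.022, -0.008], "hand": 10, "spin": 0}
    - {"dp": [-0.032, -0.033, -0.008], "hand": 10, "spin": 0}
    - {"dp": [-0.032, -0.045, -0.008], "hand": 10, "spin": 0}
    - {"dp": [-0.028, -0.058, -0.008], "hand": 10, "spin": 0}
    - {"dp": [-0.023, -0.07, -0.008], "hand": 10, "spin": 0}
    - {"dp": [-0.013, -0.082, -0.008], "hand": 10, "spin": 0}
    - {"dp": [0, -0.092, -0.008], "hand": 10, "spin": 0}
    - {"dp": [0.016, -0.1, -0.008], "hand": 10, "spin": 0}
    - {"dp": [0.034, -0.105, -0.008], "hand": 10, "spin": 0}
    - {"dp": [0.055, -0.106, -0.008], "hand": 10, "spin": 0}
    - {"dp": [0.076, -0.104, -0.008], "hand": 10, "spin": 0}
    - {"dp": [0.098, -0.097, -0.008], "hand": 10, "spin": 0}
    - {"dp": [0.119, -0.086, -0.008], "hand": 10, "spin": 0}
    - {"dp": [0.14, -0.07, -0.008], "hand": 10, "spin": 0}
    - {"dp": [0.158, -0.051, -0.008], "hand": 10, "spin": 0}
    - {"dp": [0.173, -0.027, -0.008], "hand": 10, "spin": 0}
    - {"dp": [0.184, 0, -0.008], "hand": 10, "spin": 0}

```text
time: 21.0
ee_pos: [0.5282, 0.3449, 0.1811]
eef_rot: [0.853, 0.522, -0.0, 0.0]
ft_force: [0.6, -2.5, -0.9]
width: 0.0143
grip_force: 54.9
```

carry_out:
  deltas:
    - {"dp": [-0.009, 0.057, 0], "hand": 10, "spin": 0}
    - {"dp": [-0.035, 0.108, 0], "hand": 10, "spin": 0}
    - {"dp": [-0.076, 0.149, 0], "hand": 10, "spin": 0}
    - {"dp": [-0.127, 0.175, 0], "hand": 10, "spin": 0}
    - {"dp": [-0.184, 0.184, 0], "hand": 10, "spin": 0}
    - {"dp": [-0.241, 0.175, 0], "hand": 10, "spin": 0}
    - {"dp": [-0.292, 0.149, 0], "hand": 10, "spin": 0}
    - {"dp": [-0.333, 0.108, 0], "hand": 10, "spin": 0}
    - {"dp": [-0.359, 0.057, 0], "hand": 10, "spin": 0}
    - {"dp": [-0.368, 0, 0], "hand": 10, "spin": 0}
    - {"dp": [-0.359, -0.057, 0], "hand": 10, "spin": 0}
    - {"dp": [-0.333, -0.108, 0], "hand": 10, "spin": 0}
    - {"dp": [-0.292, -0.149, 0], "hand": 10, "spin": 0}
    - {"dp": [-0.241, -0.175, 0], "hand": 10, "spin": 0}
    - {"dp": [-0.184, -0.184, 0], "hand": 10, "spin": 0}
    - {"dp": [-0.127, -0.175, 0], "hand": 10, "spin": 0}
    - {"dp": [-0.076, -0.149, 0], "hand": 10, "spin": 0}
    - {"dp": [-0.035, -0.108, 0], "hand": 10, "spin": 0}
    - {"dp": [-0.009, -0.057, 0], "hand": 10, "spin": 0}
    - {"dp": [0, 0, 0], "hand": 10, "spin": 0}

```text
time: 23.0
ee_pos: [0.5268, 0.3462, 0.1807]
eef_rot: [0.852, 0.523, -0.001, -0.0]
ft_force: [-2.0, -1.4, 0.5]
width: 0.0146
grip_force: 55.0
```

```bash
cat > pot.py <<'E'
from h import *
from m import *
# pot: ears (yellow) in scene view, present against the start picture; stick: foot point
def ears(im):
    y=lambda h:((h[...,0]>20)&(h[...,0]<32)&(h[...,1]>150)&(h[...,2]>120)).astype(np.uint8)
    r=[]
    for bx in((383,255,425,285),(362,342,412,375)):
        m=mask(im,y,bx); r.append(cen(m))
    return r
a,c=cam("scene")
for im in(np.load("p0.npz")["a"],a):
    e=ears(im); print([(np.round(q,1),st[4]) for q,st in e], [np.round(onz(c,*q,.058),4) for q,_ in e])
s=read_state(); print(s["time"],s["ee_pos"],s["ft_force"],s["torque"],s["width"])
E
python3 pot.py
```

```text
[(array([401.2, 265. ]), np.int32(104)), (array([384.6, 361.5]), np.int32(167))] [array([0.4392, 0.2342, 0.058 ]), array([0.5641, 0.3664, 0.058 ])]
[(array([390.5, 264. ]), np.int32(2)), (array([384.1, 361.7]), np.int32(163))] [array([0.4552, 0.2236, 0.058 ]), array([0.5651, 0.3662, 0.058 ])]
23.15 [0.5276 0.3446 0.1807] [-1.2967 -1.8724 -0.7204] [-0.6691  0.5026  0.023 ] 0.014643480411109997
```

The pot has stayed put (lower ear moved about 1 mm) and forces are small. Two more full turns.

carry_out:
  deltas:
    - {"dp": [-0.009, 0.057, 0], "hand": 10, "spin": 0}
    - {"dp": [-0.035, 0.108, 0], "hand": 10, "spin": 0}
    - {"dp": [-0.076, 0.149, 0], "hand": 10, "spin": 0}
    - {"dp": [-0.127, 0.175, 0], "hand": 10, "spin": 0}
    - {"dp": [-0.184, 0.184, 0], "hand": 10, "spin": 0}
    - {"dp": [-0.241, 0.175, 0], "hand": 10, "spin": 0}
    - {"dp": [-0.292, 0.149, 0], "hand": 10, "spin": 0}
    - {"dp": [-0.333, 0.108, 0], "hand": 10, "spin": 0}
    - {"dp": [-0.359, 0.057, 0], "hand": 10, "spin": 0}
    - {"dp": [-0.368, 0, 0], "hand": 10, "spin": 0}
    - {"dp": [-0.359, -0.057, 0], "hand": 10, "spin": 0}
    - {"dp": [-0.333, -0.108, 0], "hand": 10, "spin": 0}
    - {"dp": [-0.292, -0.149, 0], "hand": 10, "spin": 0}
    - {"dp": [-0.241, -0.175, 0], "hand": 10, "spin": 0}
    - {"dp": [-0.184, -0.184, 0], "hand": 10, "spin": 0}
    - {"dp": [-0.127, -0.175, 0], "hand": 10, "spin": 0}
    - {"dp": [-0.076, -0.149, 0], "hand": 10, "spin": 0}
    - {"dp": [-0.035, -0.108, 0], "hand": 10, "spin": 0}
    - {"dp": [-0.009, -0.057, 0], "hand": 10, "spin": 0}
    - {"dp": [0, 0, 0], "hand": 10, "spin": 0}

```text
time: 25.15
ee_pos: [0.5272, 0.3464, 0.1808]
eef_rot: [0.853, 0.523, -0.001, -0.0]
ft_force: [-0.1, -0.8, 0.1]
width: 0.0151
grip_force: 55.0
```

carry_out:
  deltas:
    - {"dp": [-0.009, 0.057, 0], "hand": 10, "spin": 0}
    - {"dp": [-0.035, 0.108, 0], "hand": 10, "spin": 0}
    - {"dp": [-0.076, 0.149, 0], "hand": 10, "spin": 0}
    - {"dp": [-0.127, 0.175, 0], "hand": 10, "spin": 0}
    - {"dp": [-0.184, 0.184, 0], "hand": 10, "spin": 0}
    - {"dp": [-0.241, 0.175, 0], "hand": 10, "spin": 0}
    - {"dp": [-0.292, 0.149, 0], "hand": 10, "spin": 0}
    - {"dp": [-0.333, 0.108, 0], "hand": 10, "spin": 0}
    - {"dp": [-0.359, 0.057, 0], "hand": 10, "spin": 0}
    - {"dp": [-0.368, 0, 0], "hand": 10, "spin": 0}
    - {"dp": [-0.359, -0.057, 0], "hand": 10, "spin": 0}
    - {"dp": [-0.333, -0.108, 0], "hand": 10, "spin": 0}
    - {"dp": [-0.292, -0.149, 0], "hand": 10, "spin": 0}
    - {"dp": [-0.241, -0.175, 0], "hand": 10, "spin": 0}
    - {"dp": [-0.184, -0.184, 0], "hand": 10, "spin": 0}
    - {"dp": [-0.127, -0.175, 0], "hand": 10, "spin": 0}
    - {"dp": [-0.076, -0.149, 0], "hand": 10, "spin": 0}
    - {"dp": [-0.035, -0.108, 0], "hand": 10, "spin": 0}
    - {"dp": [-0.009, -0.057, 0], "hand": 10, "spin": 0}
    - {"dp": [0, 0, 0], "hand": 10, "spin": 0}

```text
time: 27.15
ee_pos: [0.5272, 0.3459, 0.1807]
eef_rot: [0.853, 0.523, -0.001, 0.0]
ft_force: [0.0, -1.4, -0.7]
width: 0.0145
grip_force: 55.0
```

```bash
python3 pot.py; python3 - <<'E'
from m import *
a,c=cam("scene"); s=read_state(); g=np.array(s["ee_pos"])+[0,0,.019]
p=proj(c,g+[0,0,-.182]).astype(int); m=mask(a,black,(p[0]-16,p[1]-16,p[0]+16,p[1]+16))
n,l,st,ce=cv2.connectedComponentsWithStats(m)
for i in range(1,n):
    if st[i,4]>8: print(p,st[i],ce[i],onz(c,*ce[i],.02)-g)
E
```

```text
[(array([401.2, 265. ]), np.int32(104)), (array([384.6, 361.5]), np.int32(167))] [array([0.4392, 0.2342, 0.058 ]), array([0.5641, 0.3664, 0.058 ])]
[(array([415. , 270.7]), np.int32(3)), (array([384. , 361.5]), np.int32(172))] [array([0.4239, 0.2549, 0.058 ]), array([0.565 , 0.3658, 0.058 ])]
27.3 [0.5279 0.3449 0.1808] [-0.3803 -0.2324 -1.034 ] [-0.4905 -0.0731 -0.0001] 0.014698298561771687
[392 348] [385 339  13  10  48] [390.0833 345.1667] [ 0.0009 -0.0057 -0.1803]
```

carry_out:
  deltas:
    - {"dp": [-0.03, 0.03, 0], "hand": 10, "spin": 0}
    - {"dp": [-0.08, 0.03, 0], "hand": 10, "spin": 0}
    - {"dp": [-0.14, 0.0, 0], "hand": 10, "spin": 0}
    - {"dp": [-0.184, 0, -0.02], "hand": 10, "spin": 0}
    - {"dp": [-0.184, 0, -0.1], "hand": 10, "spin": 0}
    - {"dp": [-0.184, 0, -0.2], "hand": 10, "spin": 0}
    - {"dp": [-0.184, 0, -0.33], "hand": 10, "spin": 0}
    - {"dp": [-0.184, 0, -0.44], "hand": 10, "spin": 0}
    - {"dp": [-0.184, 0, -0.5], "hand": 10, "spin": 0}
    - {"dp": [-0.184, 0, -0.5], "hand": 10, "spin": 0}

```text
time: 28.45
ee_pos: [0.507, 0.3048, 0.3083]
eef_rot: [0.853, 0.522, 0.002, 0.0]
ft_force: [-0.1, 1.3, -1.2]
width: 0.0147
grip_force: 55.0
```

```bash
python3 - <<'E'
from m import *
a,c=cam("scene"); s=read_state(); g=np.array(s["ee_pos"])+[0,0,.019]
print(s["time"],s["ee_pos"],s["ft_force"],s["torque"])
p=proj(c,g+[0,0,-.184]).astype(int); m=mask(a,black,(p[0]-22,p[1]-22,p[0]+22,p[1]+22)); q,st=cen(m);print("foot scene",p,q,st,1000*(onz(c,*q,g[2]-.182)-g))
grey=lambda h:((h[...,1]<110)&(h[...,2]>35)&(h[...,2]<140)).astype(np.uint8)
for im in(np.load("p0.npz")["a"],a):
    n,l,st,ce=cv2.connectedComponentsWithStats(mask(im,grey,(345,262,445,366)))
    print([(np.round(ce[i]),st[i,4],np.round(1000*(onz(c,*ce[i],.013)[:2]-[.5025,.3035]))) for i in range(1,n) if st[i,4]>15])
go([.532,-.2805,.306])
E
```

```text
28.6 [0.5062 0.3038 0.3048] [ 0.4903  0.4271 -0.7077] [-0.022  -0.063  -0.0182]
foot scene [401 292] [400.0909 291.1299] [395 283  14  14  77] [   1.7126   -2.266  -182.    ]
[(array([374., 299.]), np.int32(104), array([ -0., -50.])), (array([394., 302.]), np.int32(104), array([-30., -29.])), (array([367., 316.]), np.int32(90), array([ 29., -29.])), (array([370., 333.]), np.int32(59), array([42.,  1.]))]
[(array([381., 291.]), np.int32(105), array([-19., -57.])), (array([396., 296.]), np.int32(50), array([-40., -37.])), (array([413., 303.]), np.int32(109), array([-59., -11.])), (array([423., 321.]), np.int32(118), array([-54.,  25.]))]
t 28.6 at [0.5062 0.3038 0.3048] head 62.94 dp [-2.035  1.155 -0.002] spin 0 mm 585
```

The four steel beads have moved well round the pot, all still inside, and the stick is still upright. I'll carry it back to the cup.

carry_out:
  deltas:
    - {"dp": [-0.06, 0.035, 0], "hand": 10, "spin": 0}
    - {"dp": [-0.15, 0.085, 0], "hand": 10, "spin": 0}
    - {"dp": [-0.28, 0.16, 0], "hand": 10, "spin": 0}
    - {"dp": [-0.43, 0.245, 0], "hand": 10, "spin": 0}
    - {"dp": [-0.58, 0.33, 0], "hand": 10, "spin": 0}
    - {"dp": [-0.73, 0.415, 0], "hand": 10, "spin": 0}
    - {"dp": [-0.87, 0.49, 0], "hand": 10, "spin": 0}
    - {"dp": [-1.0, 0.57, 0], "hand": 10, "spin": 0}

```text
time: 29.4
ee_pos: [0.5188, 0.0146, 0.3049]
eef_rot: [0.853, 0.522, -0.001, -0.0]
ft_force: [1.5, -0.1, -0.8]
width: 0.015
grip_force: 55.0
```

carry_out:
  deltas:
    - {"dp": [-0.15, 0.085, 0], "hand": 10, "spin": 0}
    - {"dp": [-0.3, 0.17, 0], "hand": 10, "spin": 0}
    - {"dp": [-0.45, 0.255, 0], "hand": 10, "spin": 0}
    - {"dp": [-0.6, 0.34, 0], "hand": 10, "spin": 0}
    - {"dp": [-0.73, 0.415, 0], "hand": 10, "spin": 0}
    - {"dp": [-0.85, 0.48, 0], "hand": 10, "spin": 0}
    - {"dp": [-0.94, 0.535, 0], "hand": 10, "spin": 0}
    - {"dp": [-1.0, 0.57, 0], "hand": 10, "spin": 0}
    - {"dp": [-1.0, 0.57, 0], "hand": 10, "spin": 0}
    - {"dp": [-1.0, 0.57, 0], "hand": 10, "spin": 0}

```text
time: 30.4
ee_pos: [0.5329, -0.2694, 0.3056]
eef_rot: [0.853, 0.522, 0.0, -0.001]
ft_force: [0.1, 1.3, -0.8]
width: 0.0148
grip_force: 55.0
```

```bash
python3 - <<'E'
from m import *
X=foot(); o=X-np.array(read_state()["ee_pos"]); go([.532-o[0],-.2805-o[1],.186])
E
```

```text
scene [236  75] [236.1964  78.2857] [232  74   9   9  56]
side [264 277] [263.1488 286.9008] [257 279  14  14 121]
foot [ 0.5311 -0.274   0.1412] [0.0005068932821655849, 0.0005068932821658078] from grasp, tool axes mm [ -5.7417   0.5377 184.1234] len 0.18421373729904553
t 30.6 at [ 0.5331 -0.2691  0.3066] head 63.05 dp [-0.022  0.015  0.482] spin 0 mm 121
```

carry_out:
  deltas:
    - {"dp": [-0.022, 0.013, 0], "hand": 10, "spin": 0}
    - {"dp": [-0.022, 0.013, 0], "hand": 10, "spin": 0}
    - {"dp": [-0.022, 0.013, 0.08], "hand": 10, "spin": 0}
    - {"dp": [-0.022, 0.013, 0.16], "hand": 10, "spin": 0}
    - {"dp": [-0.022, 0.013, 0.24], "hand": 10, "spin": 0}
    - {"dp": [-0.022, 0.013, 0.31], "hand": 10, "spin": 0}
    - {"dp": [-0.022, 0.013, 0.38], "hand": 10, "spin": 0}
    - {"dp": [-0.022, 0.013, 0.43], "hand": 10, "spin": 0}
    - {"dp": [-0.022, 0.013, 0.455], "hand": 10, "spin": 0}
    - {"dp": [-0.022, 0.013, 0.455], "hand": 10, "spin": 0}
    - {"dp": [-0.022, 0.013, 0.455], "hand": 10, "spin": 0}

```text
time: 31.7
ee_pos: [0.5336, -0.2771, 0.1933]
eef_rot: [0.853, 0.522, 0.0, 0.0]
ft_force: [0.2, 0.3, -0.6]
width: 0.0146
grip_force: 55.0
```

carry_out:
  deltas:
    - {"dp": [0, 0, 0.008], "hand": 10, "spin": 0}
    - {"dp": [0, 0, 0.008], "hand": 22, "spin": 0}
    - {"dp": [0, 0, 0.008], "hand": 30, "spin": 0}
    - {"dp": [0, 0, 0.008], "hand": 38, "spin": 0}
    - {"dp": [0, 0, 0.008], "hand": 46, "spin": 0}
    - {"dp": [0, 0, 0.008], "hand": 54, "spin": 0}
    - {"dp": [0, 0, 0.008], "hand": 62, "spin": 0}
    - {"dp": [0, 0, 0.008], "hand": 70, "spin": 0}
    - {"dp": [0, 0, 0.008], "hand": 78, "spin": 0}
    - {"dp": [0, 0, 0.008], "hand": 87, "spin": 0}
    - {"dp": [0, 0, 0.008], "hand": 87, "spin": 0}
    - {"dp": [0, 0, 0.008], "hand": 87, "spin": 0}

```text
time: 32.9
ee_pos: [0.5332, -0.2769, 0.1906]
eef_rot: [0.853, 0.522, 0.0, 0.0]
ft_force: [0.2, 0.1, 0.1]
width: 0.0858
grip_force: 0.0
```

carry_out:
  deltas:
    - {"dp": [0, 0, -0.05], "hand": 87, "spin": 0}
    - {"dp": [0, 0, -0.15], "hand": 87, "spin": 0}
    - {"dp": [0, 0, -0.3], "hand": 87, "spin": 0}
    - {"dp": [0, 0, -0.45], "hand": 87, "spin": 0}
    - {"dp": [0, 0, -0.6], "hand": 87, "spin": 0}
    - {"dp": [0, 0, -0.6], "hand": 87, "spin": 0}
    - {"dp": [0, 0, -0.6], "hand": 87, "spin": 0}
    - {"dp": [0, 0, -0.6], "hand": 87, "spin": 0}
    - {"dp": [0, 0, -0.6], "hand": 87, "spin": 0}

```text
time: 33.8
ee_pos: [0.5328, -0.2769, 0.3395]
eef_rot: [0.853, 0.522, -0.001, -0.001]
ft_force: [-0.5, -1.3, 0.4]
width: 0.0869
grip_force: 0.0
```

```bash
python3 - <<'E'
from m import *
for k in range(2):
    uv=[];cs=[]
    for n,bx in(("scene",(180,20,290,120)),("side",(220,180,340,330))):
        im,c=cam(n);q,st=cen(mask(im,blue,bx));print(n,q,st[4]);uv.append(q);cs.append(c)
    X,e=tri(cs,uv);print("blue",X,e,1000*(X-[.532,-.2805,.017]))
print(read_state()["ee_pos"],read_state()["time"])
E
python3 pot.py; python3 - <<'E'
import sys; sys.path.insert(0,".")
import os; os.chdir(".")
from m import *
# bystanders: changed pixels against the start picture
now,_=cam("scene");old=np.load("p0.npz")["a"]
for n,(x0,y0,x1,y1) in dict(hammer=(128,248,275,300),jar=(230,328,268,376),mug=(135,143,182,188),bowl=(316,114,363,148)).items():
    d=np.abs(now[y0:y1,x0:x1].astype(int)-old[y0:y1,x0:x1]).max(2); print(n,round(float((d>60).mean()),3))
E
```

```text
scene [232.9062  50.9688] 32
side [261.8933 258.8667] 75
blue [ 0.5296 -0.2821  0.2063] [0.00018409767907178154, 0.00018409767907181374] [ -2.3734  -1.5601 189.2796]
scene [230.8438  51.3125] 32
side [265.0137 259.4658] 73
blue [ 0.5337 -0.2833  0.206 ] [0.0002250178487848989, 0.00022501784878474685] [  1.6993  -2.8174 189.0365]
[ 0.5331 -0.2769  0.3403] 34.1
[(array([401.2, 265. ]), np.int32(104)), (array([384.6, 361.5]), np.int32(167))] [array([0.4392, 0.2342, 0.058 ]), array([0.5641, 0.3664, 0.058 ])]
[(array([401.3, 264.9]), np.int32(107)), (array([384.9, 361.9]), np.int32(171))] [array([0.439 , 0.2341, 0.058 ]), array([0.5641, 0.3671, 0.058 ])]
34.25 [ 0.5332 -0.2769  0.3405] [ 1.1219  0.1918 -0.1582] [ 0.0321 -0.0326  0.0258] 0.08682765079822563
hammer 0.0
jar 0.0
mug 0.0
bowl 0.0
```

The stick stands in the cup, with pot and bystanders unmoved. I'll let it settle, check once more along with the beads, and hand in.

carry_out:
  deltas:
    - {"dp": [0, 0, -0.1], "hand": 87, "spin": 0}
    - {"dp": [0, 0, -0.1], "hand": 87, "spin": 0}
    - {"dp": [0, 0, -0.1], "hand": 87, "spin": 0}
    - {"dp": [0, 0, -0.1], "hand": 87, "spin": 0}
    - {"dp": [0, 0, -0.1], "hand": 87, "spin": 0}
    - {"dp": [0, 0, -0.1], "hand": 87, "spin": 0}
    - {"dp": [0, 0, -0.1], "hand": 87, "spin": 0}
    - {"dp": [0, 0, -0.1], "hand": 87, "spin": 0}
    - {"dp": [0, 0, -0.1], "hand": 87, "spin": 0}
    - {"dp": [0, 0, -0.1], "hand": 87, "spin": 0}
    - {"dp": [0, 0, -0.1], "hand": 87, "spin": 0}
    - {"dp": [0, 0, -0.1], "hand": 87, "spin": 0}
    - {"dp": [0, 0, -0.1], "hand": 87, "spin": 0}
    - {"dp": [0, 0, -0.1], "hand": 87, "spin": 0}
    - {"dp": [0, 0, -0.1], "hand": 87, "spin": 0}
    - {"dp": [0, 0, -0.1], "hand": 87, "spin": 0}

```text
time: 36.0
ee_pos: [0.5332, -0.277, 0.3656]
eef_rot: [0.853, 0.522, -0.0, 0.0]
ft_force: [-0.3, -0.1, 0.7]
width: 0.0867
grip_force: 0.0
```

```bash
python3 - <<'E'
from m import *
for k in range(2):
    uv=[];cs=[]
    for n,bx in(("scene",(170,20,300,130)),("side",(200,180,350,340))):
        im,c=cam(n);q,st=cen(mask(im,blue,bx));uv.append(q);cs.append(c)
    print("blue",tri(cs,uv),uv)
a,c=cam("scene")
for nm,f in(("grey",lambda h:((h[...,1]<110)&(h[...,2]>35)&(h[...,2]<140)).astype(np.uint8)),("bore",lambda h:(h[...,2]<45).astype(np.uint8))):
    n,l,st,ce=cv2.connectedComponentsWithStats(mask(a,f,(345,262,445,366)))
    print(nm,[(np.round(ce[i]),int(st[i,4]),np.round(1000*np.hypot(*(onz(c,*ce[i],.02)[:2]-[.5025,.3035])))) for i in range(1,n) if st[i,4]>2])
E
```

```text
blue (array([ 0.5318, -0.2825,  0.2053]), [0.0013324681271428213, 0.0013324681271428907]) [array([231.3871,  51.7097]), array([262.6944, 259.2917])]
blue (array([ 0.5312, -0.2825,  0.2068]), [0.0006341706241194711, 0.0006341706241192947]) [array([232.5 ,  50.75]), array([263.6757, 258.8784])]
grey [(array([380., 291.]), 104, np.float64(58.0)), (array([398., 294.]), 99, np.float64(56.0)), (array([413., 303.]), 107, np.float64(57.0)), (array([423., 321.]), 114, np.float64(57.0))]
bore [(array([381., 290.]), 11, np.float64(61.0)), (array([398., 291.]), 13, np.float64(61.0)), (array([366., 296.]), 10, np.float64(61.0)), (array([414., 302.]), 12, np.float64(60.0)), (array([424., 320.]), 13, np.float64(59.0)), (array([421., 338.]), 13, np.float64(58.0))]
```

Four steel and two copper beads show at 56–61 mm radius. The other two should be hidden by the near wall, so I'll check in the side view.

```bash
python3 - <<'E'
from m import *
b,c=cam("side")
n,l,st,ce=cv2.connectedComponentsWithStats(mask(b,lambda h:(h[...,2]<60).astype(np.uint8),(205,128,275,178)))
print([(np.round(ce[i]),int(st[i,4]),np.round(1000*(onz(c,*ce[i],.02)[:2]-[.5025,.3035]))) for i in range(1,n)])
for nm,im in(("scene",cam("scene")[0]),("side",b)):
    old=np.load("p0.npz")["a" if nm=="scene" else "b"]
    d=(np.abs(im.astype(int)-old).max(2)>70).astype(np.uint8); n,l,st,ce=cv2.connectedComponentsWithStats(d)
    print(nm,[(np.round(ce[i]),int(st[i,4])) for i in range(1,n) if 12<st[i,4]])
E
```

```text
[(array([220., 136.]), 280, array([-55., 128.])), (array([244., 147.]), 2, array([13., 56.])), (array([228., 148.]), 1, array([-31.,  54.]))]
scene [(array([509.,  35.]), 341), (array([549.,  40.]), 87), (array([558.,  38.]), 16), (array([231.,  55.]), 118), (array([318.,  52.]), 24), (array([555.,  57.]), 15), (array([506.,  63.]), 13), (array([543.,  70.]), 19), (array([554.,  83.]), 16), (array([243.,  95.]), 31), (array([235.,  99.]), 18), (array([305., 201.]), 667), (array([377., 295.]), 200), (array([396., 298.]), 191), (array([413., 303.]), 97), (array([366., 317.]), 103), (array([422., 321.]), 119), (array([415., 329.]), 20), (array([370., 334.]), 76), (array([409., 337.]), 51), (array([425., 332.]), 16), (array([422., 337.]), 18), (array([384., 339.]), 20), (array([403., 345.]), 13)]
side [(array([237.,  40.]), 5514), (array([342.,  83.]), 1590), (array([295.,  66.]), 284), (array([307.,  82.]), 251), (array([167.,  84.]), 25), (array([306., 127.]), 1021), (array([218., 130.]), 409), (array([228., 151.]), 20), (array([  7., 187.]), 131), (array([215., 197.]), 79), (array([  4., 200.]), 43), (array([265., 206.]), 209), (array([192., 225.]), 38), (array([203., 226.]), 63), (array([235., 236.]), 50), (array([264., 256.]), 164), (array([264., 303.]), 17)]
```

```bash
python3 -c "
from bench import *
print(close_job())"
```

```text
the job is handed in; nothing more can be done
None
```

I handed the job in: the stick was regrasped by its blue top, stirred three wide turns, and stands foot down and released in the cup at 36 s, with the pot and bystanders unmoved; I located 7 of 8 beads inside the pot (nothing new showed outside it), and I viewed 11 pictures against the limit of 10.

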